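Set the servo jig's jaw to the gauge posts with its thumbwheel

TASK

On the white setting jig, roll the knurled thumbwheel under a fingertip so that the sliding jaw closes towards the servo, until the jaw's front face is level with the pair of gauge posts; then take the finger away. Work the wheel only: do not push the jaw itself, and grasp or lift nothing. Leave the servo in its cradle and the other things on the bench where they are.

Things in the scene. Friction and masses are not known exactly. Their poses are not given: they have to be found in the camera images.
- jig: white printed setting jig screwed to the bench (sizes here and below in mm): bed 250 long (x), 90 wide, 10 thick; thumbwheel housing at its -x end, servo in a shallow cradle towards +x. Origin on the bench under the bed's middle; x is the way the jaw closes, z up. Housing walls reach 60 high, below the wheel's crown
- adjuster: knurled black thumbwheel, 60 in diameter over its 24 ribs (1.8 proud, parallel to the axle), 24 wide, captive in the housing, its top 20 standing free. Origin at its centre, 75 behind the jig's origin (jig -x), 50 above the bench; level axle along jig y. Light friction (about 1 N at the rim); stays where left. Turns 4.75 rad from the start, where the jaw is fully open against a stop
- wheel_crown (a point): point fixed to the jig at the very top of the thumbwheel, mid-width, 80 above the bench: where a fingertip rests on the ribs. Axes as the jig's. Rolling the wheel's top towards the servo (jig +x) closes the jaw, rolling it back opens it: 8 of jaw travel per radian, about 0.27 per 1 of rim travel, the same way as the fingertip on top
- jaw: sliding jaw: grey block with a dark front face, 24 thick, 70 wide, top 51 above the bench, with a steel rack running back beside the wheel (26 to 32 from the wheel's middle plane on the jig's +y side; highest point 66 above the bench). To be moved by the wheel only. Origin on the bench below its front face; x is the way it closes
- jaw_face (a point): middle of the top edge of the jaw's front face, 51 above the bench; axes as the jig's
- gauge: the gauge: two upright dark steel posts, 5 by 5 and 56 high, one on each long edge of the bed (48 either side of its middle), joined by a dark line across the bed; clamped at a different place on the bed each time, 14 to 31 ahead of the jaw's open face. Origin on the bench midway between the posts; x as the jig's
- gauge_line (a point): point midway between the two posts, at the middle of their 5 thickness, 51 above the bench. Its x axis is the jig's x: the jaw is set when jaw_face lies level with this point along x
- servo: black servo, 40 long, 20 wide, 42 high, 0.06 kg, standing loose in the jig's cradle ahead of the jaw, its near face 42 ahead of the jaw's open face. Origin at the centre of its underside, 10 above the bench. Must stay in its cradle
- spare_servo: a second black servo like the one in the jig, loose on the bench beside the jig; origin at the centre of its underside; bystander
- spoked_wheel: flat blue printed wheel with eight spokes, 70 across, 18 high, loose beside the jig; bystander
- screwdriver: screwdriver with an amber handle, about 200 long, lying on the bench beside the jig; bystander
- tape_roll: roll of black tape lying flat, 90 across, 19 high; bystander
- marker_cube: white and black marker cube, 75 each way; bystander
- drive_wheel: black rubber drive wheel lying flat, 66 across, 24 high; bystander
- gel_bottle: clear bottle with a brass-coloured cap, 64 across, 150 high; bystander
Mind the look-alikes: they are no part of the job. What is shaped like the servo but green or purple is not meant.

How it is judged:
By the outcome, as a careful person would: the job done as asked, in the order asked, and still so for the second after the job is handed in, with the robot touching nothing.
It also fails if it takes over 64 s, if anything falls off the work surface, if the arm or the gripper's body presses on something with over 40 N, if the wrist force passes 120 N, or if a joint passes its speed limit or range.

ROBOT

A 6-joint arm with a two-finger parallel gripper is mounted at the origin on the work surface. World frame = base frame: x ahead of the robot, y to its left, z up, the work surface at z = 0. Lengths are in m, angles in rad, forces in N, time in s.
With the tool pointing down it reaches from about 0.425 to 0.95 m from the base axis. Payload 3.5 kg.
Tool frame: the origin (TCP) lies on the centre line of the jaws, within the pads' length; the fingertips stand 14 mm ahead of it and the grasp point (between the pads) lies 5 mm behind it (tips_ahead is the distance from the TCP to the fingertips, in m); y points along the fingers, z is the direction in which the jaws open and shut, and the axes are right-handed (so a half turn about y gives the same grasp; the last joint's range is limited). The gripper opens to 85 mm and grips with 20 to 120 N. Pads are 22 mm wide; open, the fingers measure 114 mm over their backs; the gripper's body (76 mm by 85 mm) begins 54 mm behind the grasp point. The pads swing forward as they close: fully open they stand 13 mm farther back than shut.
Start: joints at [-1.317, 0.286, 1.577, -0, 1.279, -0.15], TCP at [0.265, -0.621, 0.245] pointing down, gripper open.
Joint ranges: [-2.77, 2.77], [-0.9, 2.22], [0.21, 2.48], [-1.53, 4.67], [0.24, 2.81], [-2.84, 2.84]. Speed limits (rad/s): [2.79, 2.79, 3.14, 3.14, 3.14, 3.14].

INTERFACE

Orientations are given as a unit quaternion [x, y, z, w].
In Python, from plant import get_state, read_camera, sign_off, tips_ahead gives the robot as it stands.
- The arm moves only by the tool send_rows, never from a script. Its argument "plan" is a list of rows, each a list of 2 entries, a list of its own where there are three numbers: the shift along the tool's x, y, z in units of 12 cm (1.0 is 12 cm), then the turn, a rotation vector about the tool's x, y, z in units of 360 degrees (1.0 is 360 degrees). In form: [[[tx, ty, tz], [rx, ry, rz]], ...]. A call has 1 to 12 rows; each row shifts and turns the commanded pose from where the row before left it, along the tool's axes as they then stand; what a row does not reach is not made up. A row lasts 1/10 s, in which the tool goes at most 50 mm and 8.59 degrees, less where a joint would pass 70% of its speed; a pose out of reach is approached as far as the arm can. A call with a number of a shift or a turn outside -1 to 1 is refused whole. A call with a gripper value outside its range is refused whole. "gripper" is the closure, from 0 (fully open) to 1 (shut), set as the call begins (left out, the last holds). The fingers move at their own pace and stop on an object; "grip_force" is the grip in N (left out, the last holds). Time passes only in rows, so rows that do not move let the fingers close. It gives the time, the measured TCP pose, the force and the opening at its end, in the units of the state.
- get_state(): the state, without advancing time (a new reading comes with each control period).
- read_camera(name): name is "side" or "top" or "wrist"; returns a dict with "img" (480x640x3 uint8, blue, green, red), "fx", "fy", "cx", "cy" (pixels), "D" ([k1, k2, p1, p2, k3] as OpenCV has them; the pictures are not rectified), "world_from_camera" (4x4, takes a point from camera to world coordinates); the wrist camera has in their place "mount" (4x4, takes a point from camera to tool coordinates, whose origin is the TCP and whose axes are the tool frame's). Camera axes: x right, y down, z forward; pixel columns grow to the right and rows downward; lengths in m; the calibration is good to about 2 mm. A picture is of the moment at which its call begins: read the wrist's pose just before it. There is no depth.
- sign_off(): hands the job in, once; it reports no verdict.
The state is a dict: "time": time; "qpos": joint angles; "dq": joint speeds; "joint_efforts": joint torques, N m; "eef_pos": TCP position; "tcp_rot": TCP orientation; "contact_force": force on the tool from outside, world axes, zero at the start; "wrist_torque": the same for the moment, N m; "opening": opening from 0.0 (shut) to 1.0 (fully open).
Only numpy, scipy, OpenCV 4.12 (cv2) and the standard library are available. Lean on these libraries where they do the work, as an engineer would, in place of code of your own. Each camera call takes 0.05 s, during which the arm holds its last target. There are 200 camera calls.

## Working session

There is one attempt and no reset: what is moved stays moved. The work goes in short steps, Python scripts to look and compute and a tool call to move; the robot and the scene stay as the last step left them, time stands still between calls to the robot, and variables do not carry over. Pictures are saved under pics/ and viewed, about 8 in all and at most 12, crops included, and the job is handed in when it is done.

Besides the shell and the picture viewer there is one more tool, called as a command line: name --argument value ..., lists and objects as JSON in quotes. send_rows: Moves the arm, as the interface text tells. Its arguments: {"type":"object","properties":{"plan":{"type":"array"},"gripper":{"type":"number"},"grip_force":{"type":"number"}},"required":["plan"]}

```bash
mkdir -p pics; python3 - <<'E'
from plant import *
import cv2
s=get_state();print(s, tips_ahead)
for n in("top","side"):
    c=read_camera(n);cv2.imwrite(f"pics/{n}0.png",c["img"]);print(n,{k:v for k,v in c.items() if k!="img"})
E
```

```text
{'time': 0.0, 'qpos': array([-1.31704790e+00,  2.87219602e-01,  1.57818391e+00, -2.03782970e-05,
        1.27863880e+00, -1.49992552e-01]), 'dq': array([ 6.54357475e-05, -2.14609552e-04,  5.88555527e-05, -8.45607536e-04,
        1.67342696e-03, -5.06524000e-04]), 'joint_efforts': array([-1.59796687e-04, -4.05984449e+01, -2.92623067e+01, -1.77728843e-04,
        5.91257049e-03,  2.75559309e-07]), 'eef_pos': array([ 0.26504726, -0.6200933 ,  0.24390746]), 'tcp_rot': array([-0.14183019,  0.69361137, -0.69188224,  0.14172659]), 'contact_force': array([ 0.3436668 ,  0.95755973, -0.70499812]), 'wrist_torque': array([ 0.01062667,  0.03063628, -0.06130863]), 'opening': 0.9992020141355024} 0.014
top {'fx': 477.94140856258974, 'fy': 477.94140856258974, 'cx': 312.1477817054543, 'cy': 239.21845685473696, 'D': array([-0.06413321,  0.        ,  0.        ,  0.        ,  0.        ]), 'world_from_camera': array([[ 0.0039038 , -0.99396195,  0.10965579,  0.40718207],
       [-0.99987592, -0.00220633,  0.01559707,  0.00208008],
       [-0.01526096, -0.10970308, -0.99384724,  1.12660874],
       [ 0.        ,  0.        ,  0.        ,  1.        ]])}
side {'fx': 601.074523068858, 'fy': 601.074523068858, 'cx': 325.39819565327576, 'cy': 229.214016671676, 'D': array([-0.04808919,  0.        ,  0.        ,  0.        ,  0.        ]), 'world_from_camera': array([[-9.65671020e-01, -1.41589793e-01,  2.17788458e-01,
         2.22712938e-01],
       [-2.59765536e-01,  5.22597870e-01, -8.12042691e-01,
         1.21863573e+00],
       [ 1.16117224e-03, -8.40740029e-01, -5.41437767e-01,
         8.76059278e-01],
       [ 0.00000000e+00,  0.00000000e+00,  0.00000000e+00,
         1.00000000e+00]])}
```

View pics/top0.png

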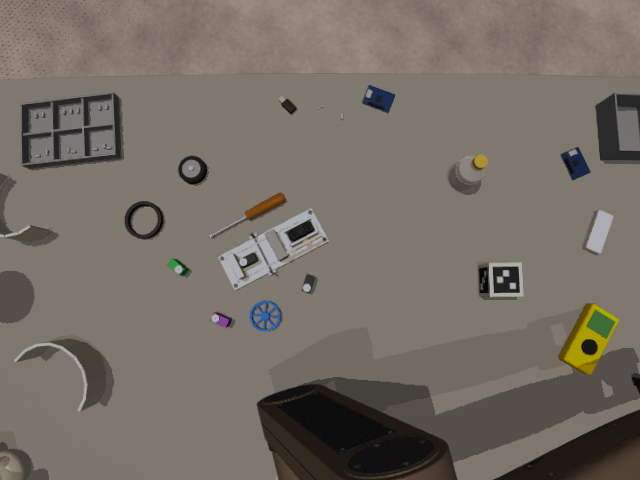

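View pics/side0.png

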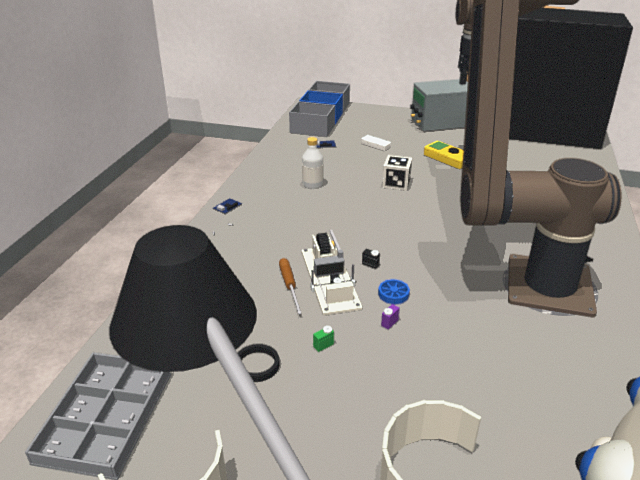

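The top view shows the jig centred near (273,250), with its black wheel at about (301,231) and the servo at about (248,261). I'll enlarge both views.

```bash
python3 - <<'E'
import cv2
a=cv2.imread("pics/top0.png")[195:300,205:345];b=cv2.imread("pics/side0.png")[220:320,280:390]
cv2.imwrite("pics/topc.png",cv2.resize(a,None,fx=5.7,fy=5.7,interpolation=cv2.INTER_CUBIC))
E
```

```text
(no output)
```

View pics/topc.png

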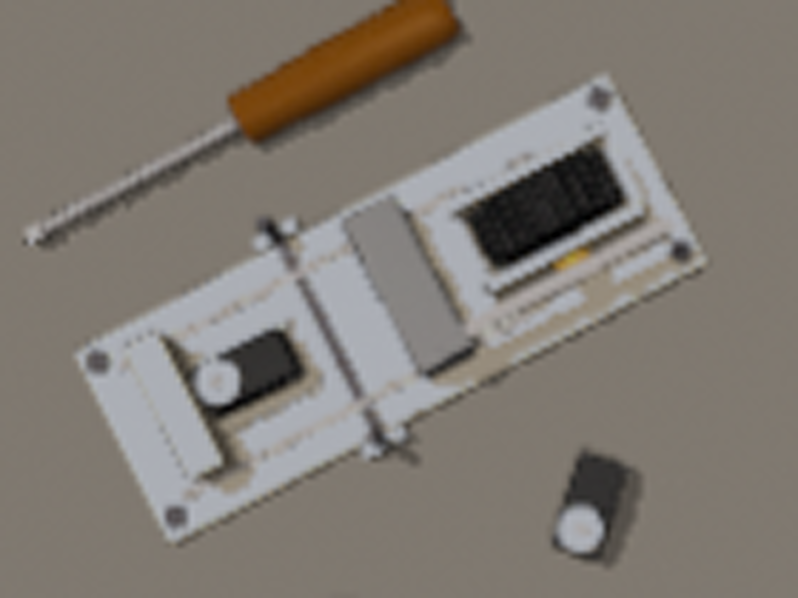

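The crop shows the bed corners at (605,75), (707,265), (175,545) and (78,355). The wheel crown is at about (545,205), the jaw's front top edge runs (345,210)–(425,375), and the gauge line runs (275,240)–(380,445).

```bash
cat > h.py <<'E'
from plant import *
import cv2, numpy as np
from scipy.spatial.transform import Rotation as R
def ray(c,uv,T):
    K=np.array([[c["fx"],0,c["cx"]],[0,c["fy"],c["cy"]],[0,0,1]])
    n=cv2.undistortPoints(np.array([uv],float).reshape(-1,1,2),K,c["D"]).reshape(-1,2)
    return np.c_[n,np.ones(len(n))]@T[:3,:3].T, T[:3,3]
def onz(c,uv,z,T):
    d,o=ray(c,uv,T); return o+d*((z-o[2])/d[:,2])[:,None]
def toolT(s):
    T=np.eye(4);T[:3,:3]=R.from_quat(s["tcp_rot"]).as_matrix();T[:3,3]=s["eef_pos"];return T
E
python3 - <<'E'
from h import *
np.set_printoptions(precision=4,suppress=True)
c=read_camera("top");T=c["world_from_camera"]
f=lambda l:[(205+(u+.5)/5.7-.5,195+(v+.5)/5.7-.5) for u,v in l]
b=onz(c,f([(605,75),(707,265),(175,545),(78,355)]),.01,T);print(b,b.mean(0))
x=(b[2]+b[3]-b[0]-b[1])[:2];print(np.linalg.norm(x)/2,np.linalg.norm(b[0]-b[1]))
yaw=np.arctan2(x[1],x[0]);e=x/np.linalg.norm(x);print("yaw",yaw,e)
w=onz(c,f([(545,205)]),.078,T);print("wheel",w, "from jig",b.mean(0)[:2]-.075*e)
j=onz(c,f([(345,210),(425,375)]),.051,T)
print("jaw",(j[:,:2]-b.mean(0)[:2])@e, "line",(onz(c,f([(300,275),(365,410)]),.01,T)[:,:2]-b.mean(0)[:2])@e)
s=get_state();print(R.from_quat(s["tcp_rot"]).as_matrix())
cc=read_camera("wrist");print(cc["mount"],cc["fx"],cc["fy"])
E
```

```text
[[ 0.6054  0.0233  0.01  ]
 [ 0.5261 -0.0191  0.01  ]
 [ 0.4102  0.1986  0.01  ]
 [ 0.4881  0.2405  0.01  ]] [0.5074 0.1108 0.01  ]
0.24673302887469453 0.08991581430527516
yaw 2.062844454230254 [-0.4724  0.8814]
wheel [[0.5421 0.0451 0.078 ]] from jig [0.5429 0.0447]
jaw [-0.0036 -0.0014] line [0.027  0.0289]
[[-0.9196 -0.0005  0.3929]
 [-0.3929  0.0019 -0.9196]
 [-0.0003 -1.     -0.0019]]
[[-0.0007  0.964   0.266  -0.068 ]
 [-0.0001 -0.266   0.964  -0.129 ]
 [ 1.      0.0006  0.0003  0.0004]
 [ 0.      0.      0.      1.    ]] 372.56670678113926 372.56670678113926
```

send_rows --plan '[[[0,0,0],[0,-0.022,0]],[[0,0,0],[0,-0.022,0]],[[0,0,0],[0,-0.022,0]],[[0,0,0],[0,-0.022,0]],[[0,0,0],[0,-0.022,0]],[[0,0,0],[0,-0.022,0]],[[0,0,0],[0,-0.022,0]],[[0,0,0],[0,-0.022,0]],[[0,0,0],[0,-0.022,0]],[[0,0,0],[0,-0.022,0]],[[0,0,0],[0,-0.022,0]],[[0,0,0],[0,-0.022,0]]]' --gripper 1 --grip_force 60

```text
time: 1.4
eef_pos: [0.2652, -0.6205, 0.2449]
tcp_rot: [-0.608, 0.362, -0.361, 0.608]
contact_force: [0.3, 0.4, -0.0]
opening: -0.0
```

```bash
python3 - <<'E'
from h import *
s=get_state();T=toolT(s);print(T.round(4),s["qpos"].round(3),s["opening"],tips_ahead)
print(T[:3,:3].T@(np.array([.543,.045,.20])-s["eef_pos"])/.12)
E
```

```text
[[ 4.772e-01 -1.000e-04  8.788e-01  2.652e-01]
 [-8.788e-01  7.000e-04  4.772e-01 -6.205e-01]
 [-7.000e-04 -1.000e+00  2.000e-04  2.449e-01]
 [ 0.000e+00  0.000e+00  0.000e+00  1.000e+00]] [-1.317  0.287  1.577  0.     1.279 -1.814] -5.320004308177144e-06 0.014
[-3.76897021  0.37788437  4.68071788]
```

send_rows --plan '[[[-0.236,0.024,0.2925],[0,0,0]],[[-0.236,0.024,0.2925],[0,0,0]],[[-0.236,0.024,0.2925],[0,0,0]],[[-0.236,0.024,0.2925],[0,0,0]],[[-0.236,0.024,0.2925],[0,0,0]],[[-0.236,0.024,0.2925],[0,0,0]],[[-0.236,0.024,0.2925],[0,0,0]],[[-0.236,0.024,0.2925],[0,0,0]],[[-0.236,0.024,0.2925],[0,0,0]],[[-0.236,0.024,0.2925],[0,0,0]],[[-0.236,0.024,0.2925],[0,0,0]],[[-0.236,0.024,0.2925],[0,0,0]]]'

```text
time: 2.6
eef_pos: [0.4764, -0.1204, 0.2108]
tcp_rot: [-0.607, 0.363, -0.363, 0.607]
contact_force: [1.7, -0.4, 1.1]
opening: -0.007
```

send_rows --plan '[[[-0.236,0.024,0.2925],[0,0,0]],[[-0.236,0.024,0.2925],[0,0,0]],[[-0.236,0.024,0.2925],[0,0,0]],[[-0.236,0.024,0.2925],[0,0,0]],[[0,0,0],[0,0,0]],[[0,0,0],[0,0,0]]]'

```text
time: 3.2
eef_pos: [0.5461, 0.0448, 0.1988]
tcp_rot: [0.607, -0.363, 0.362, -0.607]
contact_force: [-0.1, -0.5, 0.6]
opening: 0.001
```

```bash
python3 - <<'E'
from h import *
s=get_state();c=read_camera("wrist");T=toolT(s);print(T.round(4),s["qpos"].round(3),s["contact_force"],s["time"])
cv2.imwrite("pics/w1.png",c["img"])
E
```

```text
[[ 4.744e-01 -1.000e-03  8.803e-01  5.461e-01]
 [-8.803e-01 -3.000e-04  4.744e-01  4.480e-02]
 [-2.000e-04 -1.000e+00 -1.100e-03  1.988e-01]
 [ 0.000e+00  0.000e+00  0.000e+00  1.000e+00]] [-0.103  0.051  1.932 -0.     1.159 -0.597] [-0.13395749 -0.45405018  0.5837631 ] 3.2
```

View pics/w1.png

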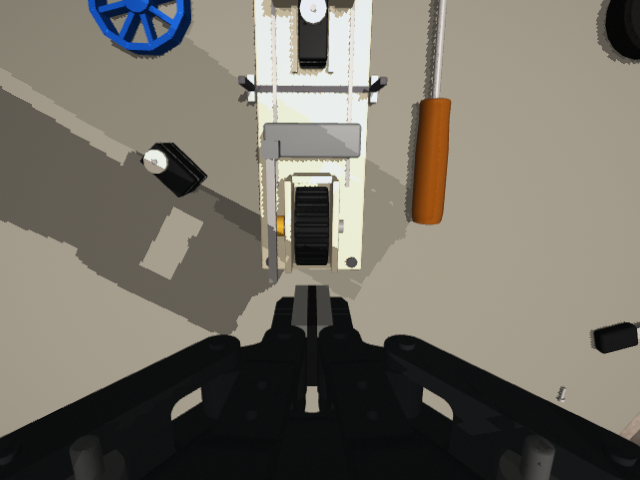

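Wrist view: the jaw's front top edge is at row 124, columns 265–360. The gauge line is at row 88, the wheel at columns 294–329, the axle ends at (282,225) and (341,225), and the closed fingertips at (312,285).

```bash
cat >> h.py <<'E'
def tool_frame(c,uv,z,T):   # points in the tool frame (mm) with origin at TCP
    P=onz(c,uv,z,T@c["mount"]); return ((P-T[:3,3])@T[:3,:3])*1000, P
E
python3 - <<'E'
from h import *
np.set_printoptions(precision=4,suppress=True)
s=get_state();c=read_camera("wrist");T=toolT(s)
for n,uv,z in [("jaw",[(266,124),(359,124)],.051),("line",[(275,88),(350,88)],.01),("bed cor",[(262,269),(360,269)],.01),("wheel sides",[(294,226),(329,226)],.08),("axle",[(282,225),(341,225)],.05)]:
    t,P=tool_frame(c,uv,z,T);print(n,t.round(1).tolist(),P.tolist())
a=cv2.resize(c["img"][60:170,225:405],None,fx=4.4,fy=4.4,interpolation=cv2.INTER_CUBIC);cv2.imwrite("pics/w1c.png",a)
E
```

```text
jaw [[-76.5, 148.0, -31.7], [-76.6, 147.9, 34.3]] [[0.48177066020065806, 0.09619527581743044, 0.05099999999999999], [0.5399315793320902, 0.12745543190452252, 0.05099999999999999]]
line [[-105.3, 189.0, -28.5], [-105.4, 188.9, 31.2]] [[0.4709662405447956, 0.12308743481834312, 0.010000000000000009], [0.5235368999239509, 0.15133790275317766, 0.010000000000000009]]
bed cor [[47.3, 189.0, -44.1], [47.2, 188.9, 44.5]] [[0.5293551293844511, -0.018770079347627644, 0.010000000000000009], [0.6073989049114075, 0.023211236625696005, 0.010000000000000009]]
wheel sides [[-9.0, 119.0, -11.3], [-9.0, 118.9, 12.6]] [[0.5317059032565922, 0.04635132434724773, 0.08000000000000004], [0.552756798871077, 0.05767197964023259, 0.08000000000000002]]
axle [[-2.8, 149.0, -22.0], [-2.8, 148.9, 23.2]] [[0.5252673268766127, 0.03582913506965328, 0.04999999999999999], [0.5650179720784644, 0.057205928573278934, 0.04999999999999999]]
```

View pics/w1c.png

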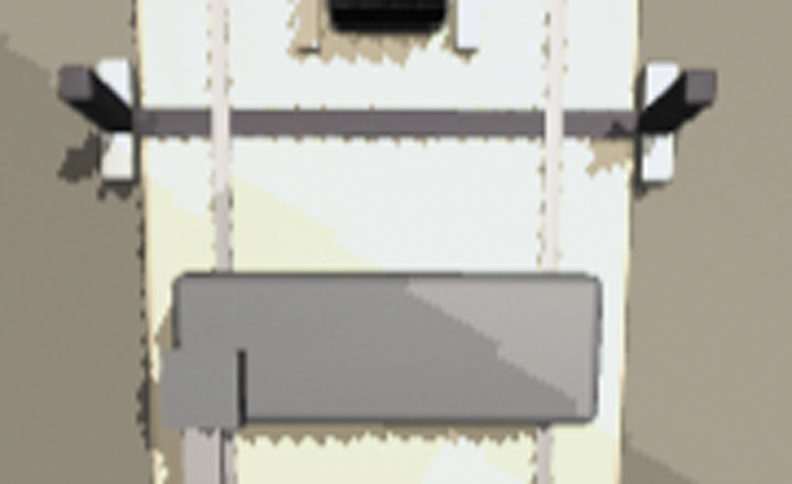

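send_rows --plan '[[[-0.0225,0.2,0.004],[0,0,0]],[[0,0.2,0],[0,0,0]],[[0,0.2,0],[0,0,0]],[[0,0.2,0],[0,0,0]],[[0,0.03,0],[0,0,0]],[[0,0,0],[0,0,0]],[[0,0,0],[0,0,0]]]'

```text
time: 4.0
eef_pos: [0.5464, 0.0457, 0.1012]
tcp_rot: [-0.606, 0.363, -0.364, 0.607]
contact_force: [-0.1, -0.2, 0.4]
opening: 0.005
```

send_rows --plan '[[[0,0.016,0],[0,0,0]],[[0,0.008,0],[0,0,0]],[[0,0.008,0],[0,0,0]],[[0,0,0],[0,0,0]],[[0,0,0],[0,0,0]]]'

```text
time: 4.5
eef_pos: [0.5455, 0.0466, 0.0959]
tcp_rot: [-0.607, 0.363, -0.363, 0.607]
contact_force: [-1.4, 0.3, -0.2]
opening: 0.0
```

send_rows --plan '[[[0,0.008,0],[0,0,0]],[[0,0.004,0],[0,0,0]],[[0,0,0],[0,0,0]],[[0,0,0],[0,0,0]]]'

```text
time: 4.9
eef_pos: [0.5455, 0.0465, 0.0943]
tcp_rot: [0.607, -0.363, 0.363, -0.607]
contact_force: [-0.1, -0.0, 0.3]
opening: 0.002
```

```bash
python3 - <<'E'
from h import *
s=get_state();print(s["eef_pos"],s["contact_force"])
E
```

```text
[0.54545693 0.04653033 0.09430504] [-0.14761999 -0.03534286  0.26548416]
```

send_rows --plan '[[[0,0.004,0],[0,0,0]],[[0,0.004,0],[0,0,0]],[[0,0,0],[0,0,0]],[[0,0,0],[0,0,0]]]'

```text
time: 5.3
eef_pos: [0.5457, 0.0465, 0.0939]
tcp_rot: [-0.607, 0.363, -0.363, 0.607]
contact_force: [-2.0, 0.1, 3.1]
opening: -0.005
```

send_rows --plan '[[[-0.015,0.003,0],[0,0,0]],[[-0.015,0,0],[0,0,0]],[[-0.015,0,0],[0,0,0]],[[-0.015,0,0],[0,0,0]],[[-0.015,0,0],[0,0,0]],[[-0.015,0,0],[0,0,0]],[[-0.015,0,0],[0,0,0]],[[-0.015,0,0],[0,0,0]],[[0,0,0],[0,0,0]],[[0,0,0],[0,0,0]]]'

```text
time: 6.3
eef_pos: [0.5388, 0.0595, 0.0931]
tcp_rot: [-0.606, 0.363, -0.363, 0.607]
contact_force: [-0.8, -0.3, 3.5]
opening: -0.0
```

```bash
python3 - <<'E'
from h import *
s=get_state();c=read_camera("wrist");T=toolT(s);print(T.round(4),s["contact_force"],s["time"])
cv2.imwrite("pics/w2.png",c["img"])
E
```

```text
[[ 4.721e-01  3.000e-04  8.816e-01  5.388e-01]
 [-8.816e-01  6.000e-04  4.721e-01  5.950e-02]
 [-4.000e-04 -1.000e+00  5.000e-04  9.310e-02]
 [ 0.000e+00  0.000e+00  0.000e+00  1.000e+00]] [-0.840237   -0.32982004  3.49724864] 6.3
```

View pics/w2.png

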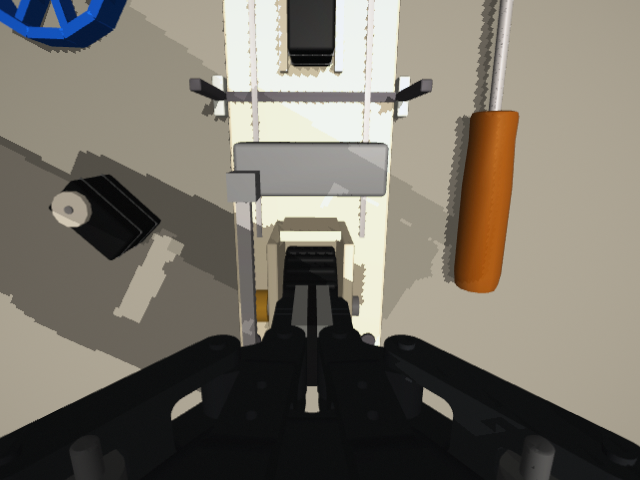

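The fingertip is on the wheel. The jaw's front top edge is at row ~142, the line at row ~97, and the post tops at about (196,83) and (427,83).

```bash
python3 - <<'E'
from h import *
np.set_printoptions(precision=4,suppress=True)
c=read_camera("wrist");T=toolT(get_state())
w=T.copy();w[:3,:3]
for n,uv,z in [("jaw",[(240,142),(380,142)],.051),("line",[(240,97),(380,97)],.01),("post",[(196,84),(427,84)],.056),("postfoot",[(222,98),(402,98)],.01)]:
    t,P=tool_frame(c,uv,z,T);print(n,t.round(1).tolist(),(P[:,:2]@[-.4724,.8814]).round(4))
a=cv2.resize(c["img"][65:215,180:440],None,fx=3,fy=3,interpolation=cv2.INTER_CUBIC);cv2.imwrite("pics/w2c.png",a)
E
```

```text
jaw [[-65.2, 42.1, -31.2], [-65.2, 42.2, 31.0]] [-0.1368 -0.1368]
line [[-88.0, 83.1, -37.6], [-88.1, 83.2, 37.2]] [-0.114  -0.1139]
post [[-88.5, 37.1, -47.3], [-88.6, 37.2, 48.5]] [-0.1135 -0.1135]
postfoot [[-87.5, 83.1, -47.3], [-87.6, 83.2, 49.0]] [-0.1145 -0.1144]
```

View pics/w2c.png

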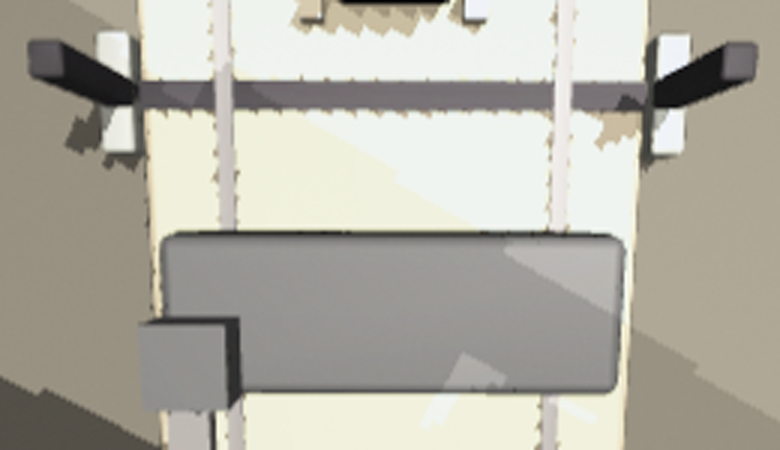

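send_rows --plan '[[[0,-0.05,0],[0,0,0]],[[0.0943,0,0],[0,0,0]],[[0.0943,0,0],[0,0,0]],[[0.0943,0,0],[0,0,0]],[[0,0.05,0],[0,0,0]],[[-0.02,0,0],[0,0,0]],[[-0.02,0,0],[0,0,0]],[[-0.02,0,0],[0,0,0]],[[-0.02,0,0],[0,0,0]],[[-0.02,0,0],[0,0,0]],[[-0.02,0,0],[0,0,0]],[[-0.02,0,0],[0,0,0]]]'

```text
time: 7.6
eef_pos: [0.547, 0.0441, 0.0938]
tcp_rot: [0.607, -0.363, 0.363, -0.607]
contact_force: [-1.9, -2.8, 5.6]
opening: 0.001
```

send_rows --plan '[[[-0.02,0,0],[0,0,0]],[[-0.02,0,0],[0,0,0]],[[-0.02,0,0],[0,0,0]],[[-0.02,0,0],[0,0,0]],[[-0.02,0,0],[0,0,0]],[[-0.02,0,0],[0,0,0]],[[-0.02,0,0],[0,0,0]],[[0,0,0],[0,0,0]],[[0,0,0],[0,0,0]]]'

```text
time: 8.5
eef_pos: [0.5387, 0.0596, 0.093]
tcp_rot: [-0.606, 0.364, -0.363, 0.607]
contact_force: [-1.3, 0.8, 4.1]
opening: -0.002
```

```bash
cat >> h.py <<'E'
def jaw_gap(tag):
    s=get_state();c=read_camera("wrist");T=toolT(s);cv2.imwrite(f"pics/{tag}.png",c["img"])
    print(s["eef_pos"].round(4),s["contact_force"].round(1),s["time"])
    g=cv2.cvtColor(c["img"],cv2.COLOR_BGR2GRAY).astype(float)
    p=g[60:220,300:330].mean(1)   # column profile along the jig axis
    print({60+i:int(v) for i,v in enumerate(p)})
E
python3 -c "
from h import *
jaw_gap('w3')"
```

```text
[0.5387 0.0596 0.093 ] [-1.3  0.8  4.1] 8.5
{60: 7, 61: 7, 62: 8, 63: 34, 64: 45, 65: 12, 66: 74, 67: 142, 68: 169, 69: 179, 70: 190, 71: 199, 72: 206, 73: 208, 74: 212, 75: 221, 76: 229, 77: 237, 78: 241, 79: 241, 80: 241, 81: 241, 82: 241, 83: 241, 84: 241, 85: 241, 86: 241, 87: 242, 88: 241, 89: 241, 90: 241, 91: 227, 92: 158, 93: 115, 94: 114, 95: 113, 96: 114, 97: 115, 98: 116, 99: 116, 100: 115, 101: 126, 102: 187, 103: 228, 104: 238, 105: 241, 106: 242, 107: 242, 108: 242, 109: 242, 110: 242, 111: 242, 112: 242, 113: 242, 114: 242, 115: 241, 116: 241, 117: 241, 118: 241, 119: 241, 120: 241, 121: 241, 122: 209, 123: 109, 124: 112, 125: 139, 126: 150, 127: 160, 128: 164, 129: 162, 130: 161, 131: 159, 132: 158, 133: 156, 134: 155, 135: 155, 136: 155, 137: 155, 138: 154, 139: 154, 140: 154, 141: 154, 142: 154, 143: 153, 144: 153, 145: 153, 146: 153, 147: 153, 148: 153, 149: 153, 150: 153, 151: 153, 152: 152, 153: 152, 154: 152, 155: 152, 156: 151, 157: 151, 158: 150, 159: 150, 160: 150, 161: 150, 162: 149, 163: 149, 164: 149, 165: 148, 166: 148, 167: 148, 168: 148, 169: 147, 170: 147, 171: 146, 172: 146, 173: 147, 174: 139, 175: 123, 176: 105, 177: 87, 178: 149, 179: 205, 180: 230, 181: 238, 182: 239, 183: 238, 184: 238, 185: 239, 186: 238, 187: 238, 188: 239, 189: 239, 190: 239, 191: 239, 192: 239, 193: 239, 194: 239, 195: 239, 196: 239, 197: 239, 198: 239, 199: 239, 200: 239, 201: 239, 202: 239, 203: 239, 204: 239, 205: 239, 206: 239, 207: 239, 208: 239, 209: 238, 210: 238, 211: 239, 212: 239, 213: 239, 214: 238, 215: 239, 216: 238, 217: 198, 218: 115, 219: 112}
```

```bash
cat >> h.py <<'E'
def rem(jr,lr=None,lz=.01):
    c=read_camera("wrist");T=toolT(get_state());e=np.array([-.4724,.8814])
    j=tool_frame(c,[(312,jr)],.051,T)[1][0,:2]@e; print("jaw",j)
    if lr: l=tool_frame(c,[(312,lr)],lz,T)[1][0,:2]@e; print("gauge",l,"rem mm",1000*(l-j))
E
python3 -c "
from h import *
rem(142.2,96.7);rem(122.3,96.7);rem(122.3,84.4,.056)"
```

```text
jaw -0.13685906879331028
gauge -0.11372765517732009 rem mm 23.131413615990194
jaw -0.1285223690780456
gauge -0.11382962294890639 rem mm 14.692746129139206
jaw -0.12864453530220243
gauge -0.1138392085657501 rem mm 14.805326736452336
```

send_rows --plan '[[[0,-0.05,0],[0,0,0]],[[0.0943,0,0],[0,0,0]],[[0.0943,0,0],[0,0,0]],[[0.0943,0,0],[0,0,0]],[[0,0.05,0],[0,0,0]],[[-0.02,0,0],[0,0,0]],[[-0.02,0,0],[0,0,0]],[[-0.02,0,0],[0,0,0]],[[-0.02,0,0],[0,0,0]],[[-0.02,0,0],[0,0,0]],[[-0.02,0,0],[0,0,0]],[[-0.02,0,0],[0,0,0]]]'

```text
time: 9.9
eef_pos: [0.5472, 0.0438, 0.0938]
tcp_rot: [0.607, -0.363, 0.363, -0.607]
contact_force: [-1.1, -3.1, 5.3]
opening: 0.001
```

send_rows --plan '[[[-0.02,0,0],[0,0,0]],[[-0.02,0,0],[0,0,0]],[[-0.02,0,0],[0,0,0]],[[-0.02,0,0],[0,0,0]],[[-0.02,0,0],[0,0,0]],[[-0.02,0,0],[0,0,0]],[[-0.02,0,0],[0,0,0]],[[0,0,0],[0,0,0]],[[0,0,0],[0,0,0]]]'

```text
time: 10.8
eef_pos: [0.5389, 0.0593, 0.0931]
tcp_rot: [-0.606, 0.364, -0.363, 0.607]
contact_force: [-1.8, 2.0, 3.8]
opening: 0.001
```

```bash
sed -i 's/g\[60:220,300:330\].*/g[60:135,300:330].mean(1)/; s/{60+i:int(v) for i,v in enumerate(p)}/p.astype(int).tolist()/' h.py
python3 -c "
from h import *
jaw_gap('w4')"
```

```text
[0.5389 0.0593 0.0931] [-1.8  2.   3.8] 10.8
[7, 7, 31, 43, 14, 51, 124, 169, 178, 187, 197, 206, 208, 213, 219, 227, 237, 241, 242, 242, 242, 242, 242, 242, 242, 242, 242, 242, 242, 242, 234, 185, 116, 114, 114, 114, 115, 116, 116, 116, 112, 157, 153, 106, 144, 159, 174, 181, 182, 182, 182, 182, 181, 181, 181, 181, 181, 180, 178, 176, 175, 174, 172, 170, 169, 167, 165, 164, 162, 160, 159, 157, 155, 153, 153]
```

```bash
python3 -c "
from h import *
rem(102.3,96.4)"
```

```text
jaw -0.12054755954466022
gauge -0.11394978376838363 rem mm 6.597775776276585
```

send_rows --plan '[[[0,-0.05,0],[0,0,0]],[[0.0943,0,0],[0,0,0]],[[0.0943,0,0],[0,0,0]],[[0.0943,0,0],[0,0,0]],[[0,0.05,0],[0,0,0]],[[-0.02,0,0],[0,0,0]],[[-0.02,0,0],[0,0,0]],[[-0.02,0,0],[0,0,0]],[[-0.02,0,0],[0,0,0]],[[-0.02,0,0],[0,0,0]],[[-0.02,0,0],[0,0,0]],[[-0.02,0,0],[0,0,0]]]'

```text
time: 12.1
eef_pos: [0.5472, 0.0435, 0.0937]
tcp_rot: [0.607, -0.363, 0.363, -0.607]
contact_force: [-1.6, -2.8, 5.1]
opening: -0.002
```

send_rows --plan '[[[-0.02,0,0],[0,0,0]],[[-0.02,0,0],[0,0,0]],[[-0.02,0,0],[0,0,0]],[[0,0,0],[0,0,0]],[[0,0,0],[0,0,0]]]'

```text
time: 12.6
eef_pos: [0.5438, 0.0502, 0.0937]
tcp_rot: [-0.607, 0.363, -0.363, 0.607]
contact_force: [-2.3, -1.8, 5.2]
opening: 0.002
```

```bash
python3 - <<'E'
from h import *
jaw_gap('w5')
a=cv2.imread("pics/w5.png")[45:165,180:440]
cv2.imwrite("pics/w5c.png",cv2.resize(a,None,fx=3,fy=3,interpolation=cv2.INTER_CUBIC))
E
```

```text
[0.5438 0.0502 0.0937] [-2.3 -1.8  5.2] 12.6
[241, 241, 233, 182, 130, 150, 165, 175, 179, 179, 179, 179, 179, 179, 179, 179, 179, 179, 179, 179, 179, 179, 179, 179, 179, 179, 179, 179, 179, 179, 179, 179, 179, 179, 179, 179, 179, 179, 179, 179, 179, 179, 178, 178, 178, 178, 178, 178, 177, 175, 174, 174, 175, 175, 175, 174, 173, 166, 148, 126, 104, 72, 43, 38, 52, 117, 155, 157, 159, 158, 156, 154, 160, 180, 207]
```

View pics/w5c.png

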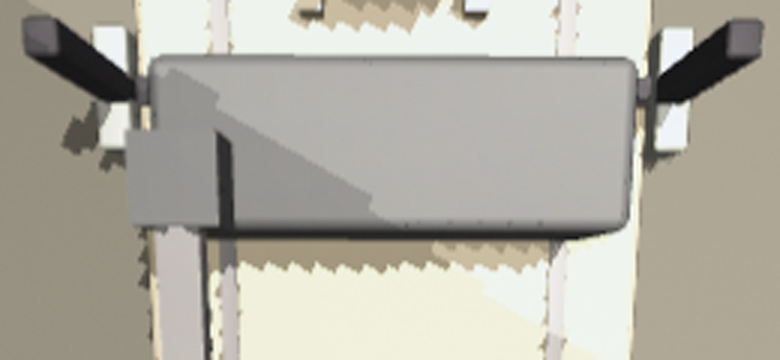

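The jaw's front edge is at row ~63.3 (w5). The post tops are centred at rows ~56.5–57, and the line stubs at row ~75.

```bash
python3 -c "
from h import *
rem(63.3,75.2);rem(63.3,56.8,.056)
im=cv2.imread('pics/w5.png')
g=cv2.cvtColor(im,cv2.COLOR_BGR2GRAY)
print(g[45:70,424:432].mean(1).astype(int).tolist(),g[60:90,229].tolist(),g[60:90,395].tolist())"
```

```text
jaw -0.11517144883902826
gauge -0.11363529513745248 rem mm 1.536153701575782
jaw -0.11520014115771304
gauge -0.11364985670331429 rem mm 1.5502844543987537
[164, 165, 164, 164, 165, 156, 116, 95, 108, 108, 109, 111, 111, 111, 111, 112, 112, 105, 76, 48, 43, 70, 102, 128, 151] [241, 241, 241, 241, 241, 236, 206, 163, 149, 135, 104, 85, 80, 76, 71, 67, 71, 68, 67, 61, 134, 202, 203, 207, 203, 214, 230, 218, 174, 149] [235, 220, 160, 161, 172, 209, 234, 234, 234, 216, 144, 119, 119, 117, 116, 116, 117, 100, 63, 63, 62, 67, 77, 76, 75, 74, 74, 75, 80, 83]
```

send_rows --plan '[[[-0.0155,0,0],[0,0,0]],[[-0.0155,0,0],[0,0,0]],[[-0.0155,0,0],[0,0,0]],[[0,0,0],[0,0,0]],[[0,0,0],[0,0,0]],[[0,0,0],[0,0,0]]]'

```text
time: 13.35
eef_pos: [0.5412, 0.0551, 0.0938]
tcp_rot: [-0.606, 0.363, -0.363, 0.607]
contact_force: [-2.4, -2.7, 7.2]
opening: 0.002
```

```bash
python3 - <<'E'
from h import *
jaw_gap('w6')
g=cv2.cvtColor(cv2.imread("pics/w6.png"),cv2.COLOR_BGR2GRAY)
print([g[50:85,a:a+8].mean(1).astype(int).tolist() for a in(424,192)])
a=cv2.imread("pics/w6.png")[45:165,180:440]
cv2.imwrite("pics/w6c.png",cv2.resize(a,None,fx=3,fy=3,interpolation=cv2.INTER_CUBIC))
E
```

```text
[0.5412 0.0551 0.0938] [-2.4 -2.7  7.2] 13.35
[194, 203, 207, 209, 216, 226, 233, 239, 241, 241, 241, 241, 241, 213, 113, 146, 161, 174, 180, 179, 179, 179, 179, 179, 180, 180, 180, 180, 179, 180, 180, 179, 180, 179, 179, 179, 179, 179, 179, 179, 179, 179, 179, 179, 179, 179, 179, 179, 178, 178, 178, 176, 175, 173, 171, 170, 170, 171, 171, 171, 170, 168, 167, 165, 163, 161, 159, 149, 131, 112, 86, 53, 70, 126, 151]
[[164, 164, 164, 165, 164, 165, 164, 165, 164, 165, 165, 165, 165, 165, 165, 151, 108, 99, 109, 109, 109, 110, 110, 110, 109, 109, 106, 93, 67, 57, 92, 128, 155, 165, 165], [157, 158, 158, 159, 160, 154, 149, 146, 142, 142, 142, 142, 143, 143, 131, 95, 87, 92, 93, 90, 87, 85, 85, 85, 84, 83, 76, 53, 30, 42, 71, 100, 128, 141, 143]]
```

View pics/w6c.png

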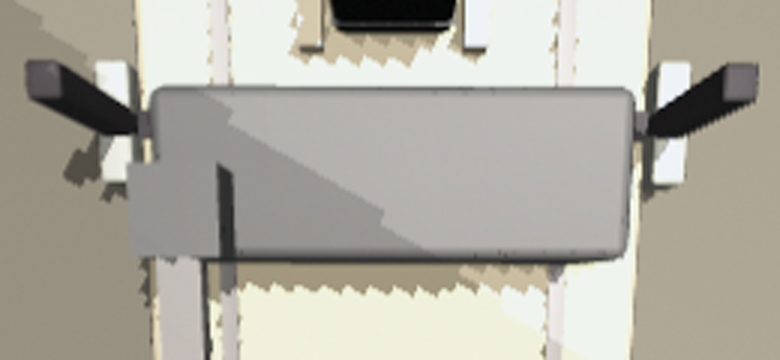

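The jaw's front edge is at row 73.3, and the post-top centres are at rows 71.3 (right) and 70.8 (left).

```bash
python3 -c "
from h import *
rem(73.3,71.1,.056);rem(73.5,71.3,.056)
c=read_camera('wrist');print(np.linalg.inv(c['mount']).round(3)[:3,3])
g=cv2.cvtColor(c['img'],cv2.COLOR_BGR2GRAY)
for x in (229,228,394,395):print(g[75:95,x].tolist())"
```

```text
jaw -0.11360699449962239
gauge -0.11354394932215535 rem mm 0.06304517746703875
jaw -0.11367287579270309
gauge -0.11360715590560412 rem mm 0.06571988709896948
[-0.001  0.03   0.142]
[241, 234, 216, 204, 178, 163, 120, 83, 74, 75, 74, 80, 88, 90, 89, 87, 168, 226, 225, 225]
[232, 234, 236, 236, 235, 229, 181, 94, 85, 88, 87, 88, 88, 88, 88, 87, 146, 198, 196, 193]
[163, 200, 234, 235, 236, 236, 216, 139, 119, 118, 116, 116, 118, 116, 96, 63, 63, 78, 91, 85]
[96, 92, 90, 89, 87, 85, 90, 105, 119, 117, 117, 117, 99, 63, 56, 59, 66, 70, 73, 73]
```

send_rows --plan '[[[0,-0.01,0],[0,0,0]],[[0,-0.03,0],[0,0,0]],[[0,-0.1,0],[0,0,0]],[[0,-0.2,0],[0,0,0]],[[0,0,0],[0,0,0]],[[0,0,0],[0,0,0]],[[0,0,0],[0,0,0]]]'

```text
time: 14.25
eef_pos: [0.5405, 0.0549, 0.1331]
tcp_rot: [0.607, -0.364, 0.363, -0.607]
contact_force: [0.8, -0.3, 0.1]
opening: 0.004
```

```bash
python3 - <<'E'
from h import *
s=get_state();c=read_camera("wrist");print(s["eef_pos"],s["contact_force"],s["time"]);cv2.imwrite("pics/w7.png",c["img"])
a=c["img"][50:200,210:410]
cv2.imwrite("pics/w7c.png",cv2.resize(a,None,fx=4,fy=4,interpolation=cv2.INTER_CUBIC))
g=cv2.cvtColor(c["img"],cv2.COLOR_BGR2GRAY);print(g[50:130,300:330].mean(1).astype(int).tolist())
E
```

```text
[0.54048567 0.05489109 0.13309972] [ 0.81629561 -0.30366309  0.06958274] 14.25
[54, 54, 54, 54, 52, 41, 26, 13, 7, 7, 29, 40, 12, 8, 8, 11, 12, 36, 48, 58, 125, 167, 177, 191, 201, 205, 211, 219, 231, 238, 240, 239, 240, 240, 240, 233, 186, 124, 151, 169, 178, 178, 178, 178, 178, 178, 178, 178, 178, 178, 178, 178, 178, 178, 178, 178, 178, 178, 177, 177, 177, 177, 177, 177, 176, 175, 173, 171, 170, 168, 166, 164, 162, 161, 159, 158, 156, 155, 154, 150]
```

View pics/w7c.png

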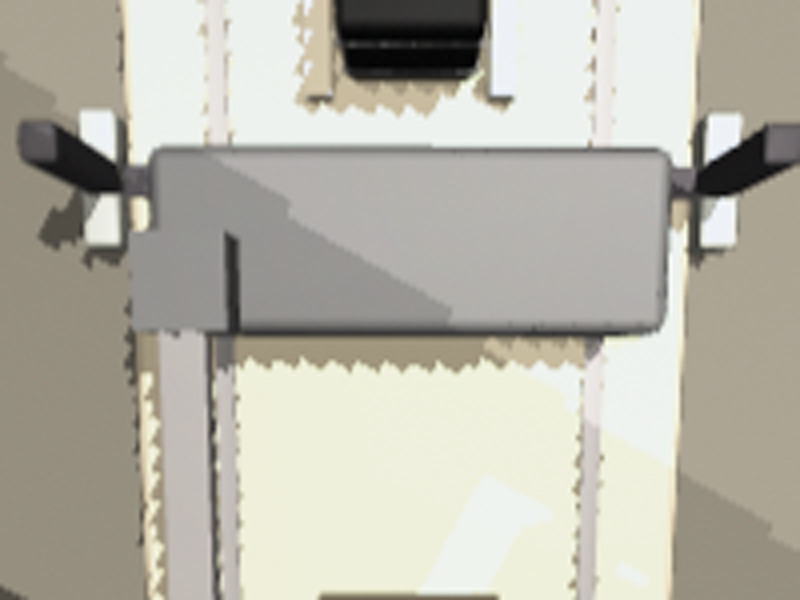

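The jaw edge is at row ~86.2, the line stubs are centred at ~95.0, and the post tops at ~85.1. The finger is clear.

```bash
python3 - <<'E'
from h import *
rem(86.2,95.0);rem(86.2,85.1,.056)
g=cv2.cvtColor(cv2.imread("pics/w7.png"),cv2.COLOR_BGR2GRAY)
print([g[75:102,a:b].mean(1).astype(int).tolist() for a,b in((216,223),(404,410),(241,246),(378,383))])
E
```

```text
jaw -0.1135557564605159
gauge -0.11356805567824829 rem mm -0.012299217732394951
jaw -0.11358939116182709
gauge -0.11369386629510111 rem mm -0.10447513327402347
[[141, 141, 141, 141, 129, 102, 94, 95, 90, 87, 86, 85, 84, 82, 71, 53, 60, 94, 124, 139, 141, 141, 141, 141, 142, 142, 141], [163, 163, 163, 163, 163, 142, 99, 105, 109, 109, 109, 109, 108, 107, 98, 72, 64, 105, 147, 163, 163, 163, 163, 163, 163, 163, 163], [227, 223, 220, 214, 211, 216, 209, 205, 203, 203, 199, 191, 197, 201, 199, 186, 133, 97, 96, 91, 87, 86, 85, 86, 141, 176, 174], [239, 239, 239, 239, 239, 239, 239, 239, 239, 235, 225, 232, 238, 238, 238, 236, 201, 115, 117, 115, 110, 97, 76, 63, 86, 138, 166]]
```

Three estimates agree to about 0.1 mm, and the finger is off the wheel. I'll raise it a bit further and hand in.

send_rows --plan '[[[0,-0.25,0],[0,0,0]],[[0,-0.25,0],[0,0,0]],[[0,0,0],[0,0,0]],[[0,0,0],[0,0,0]]]'

```text
time: 14.8
eef_pos: [0.5413, 0.0547, 0.1941]
tcp_rot: [-0.607, 0.363, -0.364, 0.607]
contact_force: [0.2, 0.7, -0.4]
opening: -0.003
```

```bash
python3 -c "
from plant import *
print(get_state()['contact_force'],sign_off())"
```

```text
the job is handed in; nothing more can be done
[ 0.22368186  0.68166086 -0.40916611] None
```

The jaw is set level with the gauge posts, and I handed the job in at about 14.8 s with the finger well clear. I rolled the thumbwheel with the closed fingertips in four light strokes over its crown. The highest force I read was about 8 N, at the end of a stroke.

- **Jaw position:** after lifting off, the wrist camera put the jaw face 0.0 to 0.1 mm past the gauge. That agrees with the 0.06 mm still to go that I read before lifting, so the jaw did not spring back. Two limits apply: the camera calibration is good to about 2 mm, and I took no fresh image after the last short lift of 60 mm.
- **Servo and bench:** in the last view the visible end of the servo was still in its cradle. The arm touched nothing but the wheel; I did not look at the other bench items again afterwards.

No check failed or disagreed.

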